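# Free the sample carousel: park the hold-down bar and hold the index pin out

### The arm

A 6-joint arm with a two-finger parallel gripper is mounted at the origin on the work surface. World frame = base frame: x ahead of the robot, y to its left, z up, the work surface at z = 0. Lengths are in mm, angles in rad, forces in N, time in s.
With the tool pointing down it reaches from about 300 to 775 mm from the base axis. Payload 14.6 kg.
Tool frame: the origin (TCP) lies at the very end of the fingers, on their centre line; the grasp point (between the pads) lies 19 mm behind it; z points along the fingers, y is the direction in which the jaws open and shut (so a half turn about z gives the same grasp; the last joint's range is limited). The gripper opens to 94 mm and grips with 3 to 60 N. Pads are 16 mm wide; open, the fingers measure 119 mm over their backs; the gripper's body (75 mm by 177 mm) begins 78 mm behind the grasp point.
Start: joints at [-1.413, 0.3, 1.521, -0, 1.321, -0.067], TCP at [122.595, -536.153, 205.446] pointing down, gripper open.
Joint ranges: [-3.03, 3.03], [-0.79, 2.21], [0.23, 2.52], [-1.04, 4.18], [0, 3.07], [-2.55, 2.55]. Speed limits (rad/s): [2.22, 2.22, 2.57, 3.14, 3.14, 3.14].

### API

Orientations are given as [roll, pitch, yaw] about the fixed x, y, z axes, in that order (R = Rz(yaw) Ry(pitch) Rx(roll)).
In Python, from cell import manip gives the robot as it stands.
- The arm moves only by the shell command python3 -m pendant 'ROWS' [FORCE]. ROWS is JSON, a list of rows, each an object with "claw": the finger opening in m, from 0 to 0.094; "delta_pos": the shift along the tool's x, y, z in m, a list of three; "rotation": the turn, a rotation vector about the tool's x, y, z in rad, a list of three. A call has 1 to 10 rows; each row is the pose to reach, as a shift and turn from the pose measured when the call began, along the tool's axes at that moment; what a row does not reach only later rows make up. A row lasts 1/8 s, in which the tool goes at most 62.5 mm and 10.7 degrees, less where a joint would pass 70% of its speed; a pose out of reach is approached as far as the arm can. A call with a gripper value outside its range is refused whole. The fingers move at their own pace and stop on an object; FORCE is the grip in N (left out, the last holds). Time passes only in rows, so rows that repeat a pose let the fingers close. It gives the time, the measured TCP pose, the force and the opening at its end, in the units of the state.
- manip.read_state(): the state, without advancing time (a new reading comes with each control period).
- manip.camera(name): name is "scene" or "top"; returns the picture (400x640x3 uint8, red, green, blue); there is no depth.
- manip.camera_model(name): a dict with "fx", "fy", "cx", "cy" (pixels), "cam_to_world" (4x4, takes a point from camera to world coordinates). Camera axes: x right, y up, looking along -z (the intrinsics and any distortion apply to the point x, -y, -z); pixel columns grow to the right and rows downward; lengths in mm; the calibration is good to about 2 mm. A picture is of the moment at which its call begins. camera_model takes no time and is no camera call.
- manip.sign_off(): hands the job in, once; it reports no verdict.
The state is a dict: "clock": time; "joints": joint angles; "qd": joint speeds; "effort": joint torques, N m; "eef_pos": TCP position; "eef_rot": TCP orientation; "wrist_force": force on the tool from outside, world axes, zero at the start; "moment": the same for the moment, N m; "finger_gap": finger opening in mm.
Only numpy, scipy, OpenCV 4.12 (cv2) and the standard library are available. Lean on these libraries where they do the work, as an engineer would, in place of code of your own. Each camera call takes 0.05 s, during which the arm holds its last target.

### The job

Get the sample carousel ready for me to turn its disc: swing the hold-down bar off the disc all the way round until it clicks into its end detent and stays there, and only then pull the index pin's knob straight up, fully back. The pin is sprung, so do not let go: finish while still gripping the knob and holding the pin fully back. Leave the bottles and other small things around the carousel where they are.

Things in the scene. Friction and masses are not known exactly. Their poses are not given: they have to be found in the camera images.
- carousel: sample carousel, fixed to the bench: white base plate 240 mm (x) by 270 mm (y), 25 mm thick, with a grey vial disc (170 mm across, top at 55 mm, vial tops at 74 mm; all heights above the bench), the hold-down bar and the index pin in its bracket. Origin: centre of the plate's underside. At yaw 0 x points away from the robot, y to its left, z up
- bar (a joint): angle (rad) of the steel hold-down bar about its upright pivot. 0: bar lies over the disc, along carousel +y. Grows counter-clockwise from above, towards carousel -x; end stop 1.60. A sprung roller detent is met from 1.25, crest 1.45 (about 4 N at the grip); past it the bar snaps to 1.60 and stays. Elsewhere it stays where left (under 1 N at the grip). Starts at 0 to 0.35
- bar_grip (a point): middle of the bar's round black upright finger grip (16 mm diameter, 47 mm tall, from 88 to 135 mm above the bench); this point is 115 mm above the bench and 120 mm from the pivot axis. The bar below it is 16 mm wide, its top 88 mm above the bench
- bar_hinge (a point): the bar's pivot axis (upright), point at bar height, 84 mm above the bench; in the carousel frame at x 20, y -105 mm
- pin_knob (a point): centre of the index pin's round black knob (26 mm across, 22 mm tall), 116 mm above the bench while seated; carousel frame x 20, y 72 mm. Below it: neck 12 mm across, 8 mm long, then a fixed bushing 18 mm across, top 97 mm above the bench, on a bracket 24 mm wide, top at 80 mm, reaching in from carousel +y
- pin (a joint): how far the index pin is pulled up, m. 0: seated in its hole in the disc (9 mm deep); 0.016: hard stop, fully back. The knob moves straight up with it. Its spring pulls down with 6 N when seated, 12 N fully back, and reseats the pin when let go
- bottle_a_mid (a point): bystander, loose: white capped plastic bottle, 54 mm across, 110 mm tall; the point is its centre
- bottle_b_mid (a point): bystander, loose: white capped plastic bottle, 54 mm across, 110 mm tall; the point is its centre
- bottle_c_mid (a point): bystander, loose: white capped plastic bottle, 54 mm across, 110 mm tall; the point is its centre
- dark_bottle_mid (a point): bystander, loose: black capped bottle, 40 mm across, 75 mm tall; the point is its centre
- beaker_mid (a point): bystander, loose: empty glass beaker, 68 mm across, 85 mm tall; the point is its centre
- vial_mid (a point): bystander, loose: amber glass vial with white cap, 18 mm across, 38 mm tall, standing on the base plate; the point is its centre
- cap_mid (a point): bystander, loose: black screw cap, 28 mm across, 13 mm high, lying on the base plate; the point is its centre
- pipette_mid (a point): bystander, loose: hand pipette lying on its side, 230 mm long, 30 mm wide, 24 mm high; the point is its centre

How it is judged:
By the outcome, as a careful person would: the job done as asked, in the order asked, and still so for the second after the job is handed in, while the arm keeps its last pose, push and grip.
It also fails if it takes over 38 s, if anything falls off the work surface, if the arm or the gripper's body presses on something with over 40 N, if the wrist force passes 120 N, or if a joint passes its speed limit or range.

## Working session

There is one attempt and no reset: what is moved stays moved. The work goes in short steps, Python scripts to look and compute and a shell command to move; the robot and the scene stay as the last step left them, time stands still between calls to the robot, and variables do not carry over. Pictures are saved under pics/ and viewed, and the job is handed in when it is done.

```bash
mkdir -p pics; python3 - <<'E'
from cell import manip
import cv2
for n in ("scene","top"):
    im=manip.camera(n); cv2.imwrite(f"pics/{n}0.png",im[:,:,::-1]); m=manip.camera_model(n); print(n,{k:(v if k!='cam_to_world' else [[round(x,3) for x in r] for r in v]) for k,v in m.items()})
s=manip.read_state();print(s)
E
```

```text
scene {'fx': 407.9236367976848, 'fy': 407.9236367976848, 'cx': 318.8379667744455, 'cy': 200.69490249919616, 'cam_to_world': [[np.float64(0.104), np.float64(-0.78), np.float64(0.618), np.float64(1085.452)], [np.float64(0.995), np.float64(0.09), np.float64(-0.053), np.float64(-3.509)], [np.float64(-0.014), np.float64(0.62), np.float64(0.785), np.float64(692.677)], [np.float64(0.0), np.float64(0.0), np.float64(0.0), np.float64(1.0)]]}
top {'fx': 459.89191359476433, 'fy': 459.89191359476433, 'cx': 324.04302779585885, 'cy': 199.75777437820975, 'cam_to_world': [[np.float64(-0.017), np.float64(0.992), np.float64(-0.127), np.float64(452.8)], [np.float64(-1.0), np.float64(-0.019), np.float64(-0.012), np.float64(53.574)], [np.float64(-0.015), np.float64(0.126), np.float64(0.992), np.float64(1104.635)], [np.float64(0.0), np.float64(0.0), np.float64(0.0), np.float64(1.0)]]}
{'clock': 0.1, 'joints': array([-1.41260581e+00,  3.00413040e-01,  1.52148100e+00, -2.03150529e-05,
        1.32073772e+00, -6.66102290e-02]), 'qd': array([ 0.00027974, -0.00083101, -0.00151103,  0.00100486, -0.00264833,
        0.00110291]), 'effort': array([ 1.80300194e-03, -5.32644260e+01, -3.53283119e+01,  7.09948875e-02,
        2.34957493e-02, -6.09107133e-05]), 'eef_pos': array([ 122.5517008 , -535.93598859,  204.96052378]), 'eef_rot': array([-3.14055454e+00, -4.95295993e-05,  2.24805758e-01]), 'wrist_force': array([ 0.27119431, -0.24326045, -0.17825203]), 'moment': array([0.01226111, 0.03752614, 0.02906281]), 'finger_gap': 94.26975145270427}
```

View pics/scene0.png

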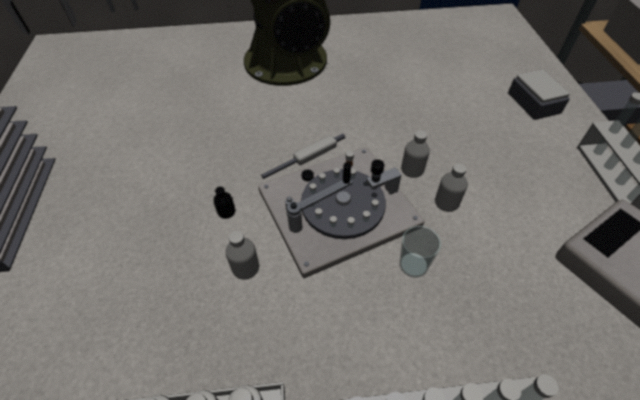

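View pics/top0.png

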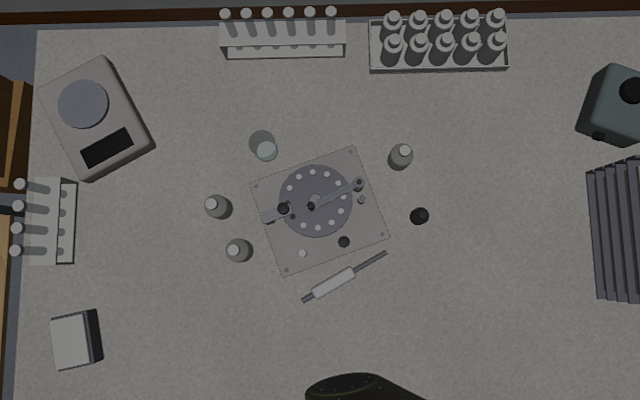

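The scene view shows the carousel at about (340,205), the grip at (347,170) and the knob at (377,167). In the top view the plate is centred at about (318,210). I'll enlarge both and measure.

```bash
cat > h.py <<'E'
import numpy as np, cv2
from cell import manip
def ray(n,u,v):
    m=manip.camera_model(n);T=np.array(m["cam_to_world"],float)
    d=np.array([(u-m["cx"])/m["fx"],-(v-m["cy"])/m["fy"],-1.0])
    return T[:3,3],T[:3,:3]@d
def at(n,u,v,z):
    o,d=ray(n,u,v);return o+d*(z-o[2])/d[2]
def proj(n,p):
    m=manip.camera_model(n);T=np.array(m["cam_to_world"],float)
    c=T[:3,:3].T@(np.array(p,float)-T[:3,3]); return np.array([m["cx"]+m["fx"]*c[0]/-c[2], m["cy"]+m["fy"]*-c[1]/-c[2]])
E
python3 - <<'E'
import cv2
from cell import manip
print({k:v for k,v in manip.camera_model("top").items() if 'dist' in k})
a=cv2.imread("pics/top0.png")[140:310,190:430]; b=cv2.imread("pics/scene0.png")[125:285,205:475]
f=lambda x,s:cv2.convertScaleAbs(cv2.resize(x,None,fx=s,fy=s,interpolation=cv2.INTER_CUBIC),alpha=1.6)
cv2.imwrite("pics/ta.png",f(a,3.3)); cv2.imwrite("pics/sa.png",f(b,2.96))
E
```

```text
{}
```

View pics/ta.png

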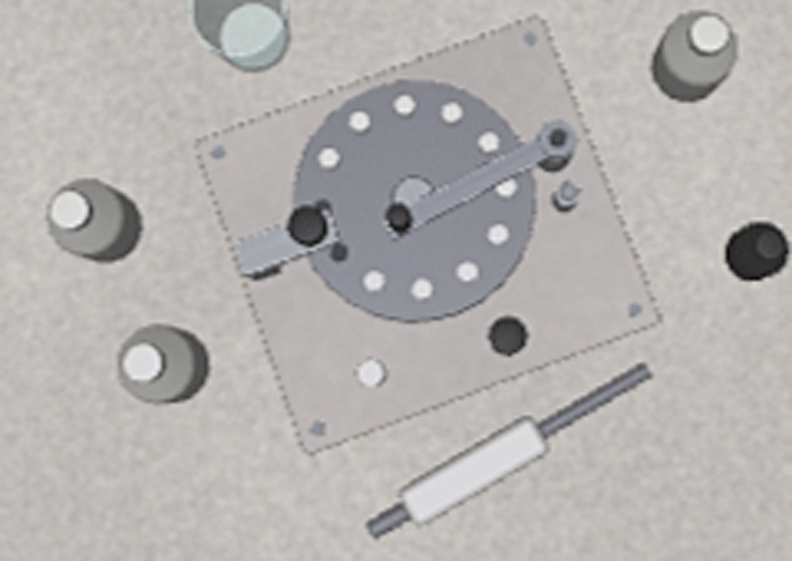

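View pics/sa.png

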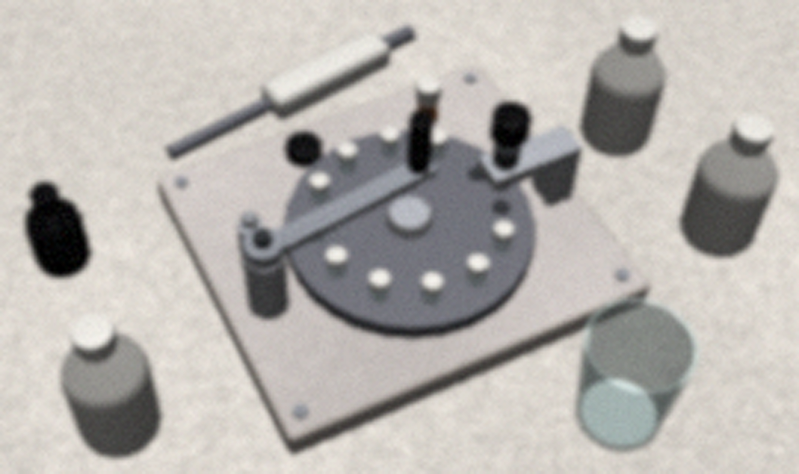

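```bash
cat > m.py <<'E'
from h import *
c=lambda u,v,s=3.3,o=(190,140):((u+.5)/s-.5+o[0],(v+.5)/s-.5+o[1])
cs=lambda u,v:c(u,v,2.96,(205,125))
# plate corners refine: lines via given corners
P=np.array([at("top",*c(*q),25)[:2] for q in [(197,142),(540,15),(662,320),(308,453)]])
print(P.round(1)); print("sides",[np.linalg.norm(P[i]-P[(i+1)%4]).round(1) for i in range(4)])
ctr=P.mean(0)
a=P[0]-P[1]; b=P[3]-P[2]; y=a/np.linalg.norm(a)+b/np.linalg.norm(b); yaw1=np.arctan2(-y[0],y[1])
x=(P[0]-P[3])/1+(P[1]-P[2]); yaw2=np.arctan2(x[1],x[0]); print("ctr",ctr,"yaw",yaw1,yaw2)
K=at("top",*c(308,225),127); G=at("top",*c(399,216),135); H=at("top",*c(558,137),90)
print("top K,G,H",K.round(1),G.round(1),H.round(1))
def tri(a,b):
    o1,d1=ray("top",*a);o2,d2=ray("scene",*b)
    A=np.c_[d1,-d2];t=np.linalg.lstsq(A,o2-o1,rcond=None)[0];p=o1+t[0]*d1;q=o2+t[1]*d2
    return ((p+q)/2).round(1),np.linalg.norm(p-q).round(1)
print("scene K", at("scene",*cs(511,112),127).round(1),tri(c(308,225),cs(511,112)))
print("scene G", at("scene",*cs(421,117),135).round(1))
print("scene H", at("scene",*cs(262,240),90).round(1))
v=K-H; print("HK yaw",np.arctan2(-v[0],v[1]),np.hypot(v[0],v[1]))
v=G-H; print("bar dir",np.arctan2(-v[0],v[1]),np.hypot(v[0],v[1]))
for yaw in (yaw1,yaw2):
    R=np.array([[np.cos(yaw),-np.sin(yaw)],[np.sin(yaw),np.cos(yaw)]])
    for q in ((20,72),(20,-105)): print((ctr+R@q).round(1))
E
python3 m.py
```

```text
[[634.9 244.3]
 [723.7  -5.5]
 [500.7 -86.4]
 [411.8 165.3]]
sides [np.float64(265.2), np.float64(237.1), np.float64(266.9), np.float64(236.6)]
ctr [567.77227724  79.43035948] yaw 0.34061113666729614 0.3442406633871382
top K,G,H [561.7 153.9 127. ] [565.6  94.4 135. ] [622.6 -12.   90. ]
scene K [560.7 155.1 127. ] (array([561.7, 154.3, 128.1]), np.float64(1.0))
scene G [565.7  95.6 135. ]
scene H [617.4 -11.4  90. ]
HK yaw 0.3517593416989716 176.760014882242
bar dir 0.4919572568434662 120.77874515417993
[562.6 154. ]
[621.7 -12.9]
[562.3 154. ]
[622.  -12.7]
```

```bash
cat >> h.py <<'E'
from scipy.spatial.transform import Rotation as Ro
H=np.array([622.,-12.6]); YAW=0.343; KN=np.array([562.,154.2])
def grip(q,r=120):
    p=YAW+q; return H+r*np.array([-np.sin(p),np.cos(p)])
def row(x,y,z,yaw):
    s=manip.read_state(); R0=Ro.from_euler('xyz',s["eef_rot"]); R1=Ro.from_euler('xyz',[np.pi,0,yaw])
    d=R0.inv().apply(np.array([x,y,z])-s["eef_pos"])/1000
    print("dpos",d.round(4),"rot",(R0.inv()*R1).as_rotvec().round(3))
def st():
    s=manip.read_state(); print("t",round(s["clock"],2),"pos",s["eef_pos"].round(1),"rot",s["eef_rot"].round(3),"F",s["wrist_force"].round(1),"gap",round(s["finger_gap"],1),"j",s["joints"].round(2))
E
python3 - <<'E'
from h import *
from m import c
g=grip(.149);print(g)
row(*g,205,YAW+.149+np.pi/2)
for n,q,z in (("bottleA",(70,210),110),("bottleB",(142,363),110),("C",(710,33),110),("dark",(768,245),75),("beaker",(243,0),85)):
    print(n,at("top",*c(*q),z).round(0))
E
```

```text
[[634.9 244.3]
 [723.7  -5.5]
 [500.7 -86.4]
 [411.8 165.3]]
sides [np.float64(265.2), np.float64(237.1), np.float64(266.9), np.float64(236.6)]
ctr [567.77227724  79.43035948] yaw 0.34061113666729614 0.3442406633871382
top K,G,H [561.7 153.9 127. ] [565.6  94.4 135. ] [622.6 -12.   90. ]
scene K [560.7 155.1 127. ] (array([561.7, 154.3, 128.1]), np.float64(1.0))
scene G [565.7  95.6 135. ]
scene H [617.4 -11.4  90. ]
HK yaw 0.3517593416989716 176.760014882242
bar dir 0.4919572568434662 120.77874515417993
[562.6 154. ]
[621.7 -12.9]
[562.3 154. ]
[622.  -12.7]
[565.31324662  93.16678114]
dpos [ 5.719e-01 -5.146e-01  5.000e-04] rot [-1.000e-03 -1.000e-03 -1.838e+00]
bottleA [577. 313. 110.]
bottleB [475. 265. 110.]
C [ 688. -114.  110.]
dark [ 548. -153.   75.]
beaker [723. 202.  85.]
```

```bash
python3 -m pendant '[{"claw":0.05,"delta_pos":[0.572,-0.514,0],"rotation":[0,0,-1.838]},{"claw":0.05,"delta_pos":[0.572,-0.514,0],"rotation":[0,0,-1.838]},{"claw":0.05,"delta_pos":[0.572,-0.514,0],"rotation":[0,0,-1.838]},{"claw":0.05,"delta_pos":[0.572,-0.514,0],"rotation":[0,0,-1.838]},{"claw":0.05,"delta_pos":[0.572,-0.514,0],"rotation":[0,0,-1.838]},{"claw":0.05,"delta_pos":[0.572,-0.514,0],"rotation":[0,0,-1.838]},{"claw":0.05,"delta_pos":[0.572,-0.514,0],"rotation":[0,0,-1.838]},{"claw":0.05,"delta_pos":[0.572,-0.514,0],"rotation":[0,0,-1.838]},{"claw":0.05,"delta_pos":[0.572,-0.514,0],"rotation":[0,0,-1.838]},{"claw":0.05,"delta_pos":[0.572,-0.514,0],"rotation":[0,0,-1.838]}]' 30; python3 - <<'E'
from h import *
st(); row(*grip(.149),150,YAW+.149+np.pi/2)
E
```

```text
clock: 1.35
eef_pos: [483.4, -23.2, 205.5]
eef_rot: [3.141, -0.001, 2.068]
wrist_force: [-0.4, -1.5, 0.6]
finger_gap: 50.1
t 1.35 pos [483.4 -23.2 205.5] rot [ 3.141e+00 -1.000e-03  2.068e+00] F [-0.4 -1.5  0.6] gap 50.1 j [-0.12  0.15  1.7   0.    1.29 -0.62]
dpos [0.0631 0.1275 0.0556] rot [ 0.    -0.001  0.006]
```

```bash
python3 -m pendant '[{"claw":0.05,"delta_pos":[0.063,0.1275,0.03],"rotation":[0,0,0.006]},{"claw":0.05,"delta_pos":[0.063,0.1275,0.03],"rotation":[0,0,0.006]},{"claw":0.05,"delta_pos":[0.063,0.1275,0.03],"rotation":[0,0,0.006]},{"claw":0.05,"delta_pos":[0.063,0.1275,0.03],"rotation":[0,0,0.006]},{"claw":0.05,"delta_pos":[0.063,0.1275,0.05],"rotation":[0,0,0.006]},{"claw":0.05,"delta_pos":[0.063,0.1275,0.05],"rotation":[0,0,0.006]},{"claw":0.05,"delta_pos":[0.063,0.1275,0.05],"rotation":[0,0,0.006]}]'; python3 - <<'E'
from h import *
im={}
for n in ("scene","top"): im[n]=manip.camera(n)
st(); row(*grip(.149),100,YAW+.149+np.pi/2)
a=im["top"][140:310,210:410][:,:,::-1];b=im["scene"][100:270,220:420][:,:,::-1]
cv2.imwrite("pics/g1.png",cv2.convertScaleAbs(cv2.resize(np.hstack([a,b]),None,fx=2,fy=2,interpolation=cv2.INTER_CUBIC),alpha=1.8))
E
```

```text
clock: 2.22
eef_pos: [565.4, 92.4, 156.5]
eef_rot: [3.14, -0.0, 2.062]
wrist_force: [-0.3, 0.7, -0.6]
finger_gap: 49.9
t 2.33 pos [565.5  92.7 156.6] rot [ 3.14  -0.     2.062] F [0.4 0.4 0.1] gap 50.1 j [ 0.1   0.39  1.51  0.    1.23 -0.39]
dpos [ 0.0005 -0.0001  0.0566] rot [ 0.002 -0.    -0.001]
```

View pics/g1.png

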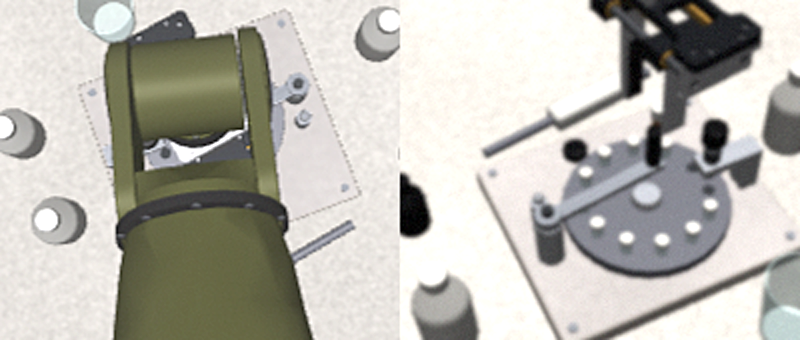

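The scene view on the right shows the grip at (653,145) between the two fingers, at (632,70) and (675,95). The knob is clear. Next I descend and narrow the jaws to cage the grip.

```bash
python3 -m pendant '[{"claw":0.05,"delta_pos":[0,0,0.03],"rotation":[0,0,0]},{"claw":0.05,"delta_pos":[0,0,0.057],"rotation":[0,0,0]},{"claw":0.05,"delta_pos":[0,0,0.057],"rotation":[0,0,0]},{"claw":0.024,"delta_pos":[0,0,0.057],"rotation":[0,0,0]},{"claw":0.024,"delta_pos":[0,0,0.057],"rotation":[0,0,0]},{"claw":0.024,"delta_pos":[0,0,0.057],"rotation":[0,0,0]}]'; python3 - <<'E'
from h import *
st()
im=manip.camera("scene")
b=im[100:270,220:420][:,:,::-1]
cv2.imwrite("pics/g2.png",cv2.convertScaleAbs(cv2.resize(b,None,fx=3,fy=3,interpolation=cv2.INTER_CUBIC),alpha=1.8))
# rows along arc
s=manip.read_state(); R0=Ro.from_euler('xyz',s["eef_rot"])
for q in np.arange(.25,1.66,.1):
    d=R0.inv().apply(np.r_[grip(q),100]-s["eef_pos"])/1000
    R1=Ro.from_euler('xyz',[np.pi,0,YAW+q+np.pi/2]); print(round(q,2),d.round(4),(R0.inv()*R1).as_rotvec().round(3))
E
```

```text
clock: 3.08
eef_pos: [565.9, 92.8, 100.3]
eef_rot: [3.139, 0.0, 2.062]
wrist_force: [0.4, -0.1, -0.7]
finger_gap: 25.3
t 3.08 pos [565.9  92.8 100.3] rot [3.139 0.    2.062] F [ 0.4 -0.1 -0.7] gap 25.3 j [ 0.1   0.45  1.57  0.    1.12 -0.39]
0.25 [-0.     -0.0124  0.0001] [ 0.002  0.    -0.102]
0.35 [-0.0019 -0.0242  0.0001] [ 0.002  0.    -0.202]
0.45 [-0.0048 -0.0358  0.0001] [ 0.002  0.    -0.302]
0.55 [-0.009  -0.0471  0.    ] [ 0.002  0.    -0.402]
0.65 [-0.0142 -0.0579  0.    ] [ 0.002  0.001 -0.502]
0.75 [-0.0205 -0.0681 -0.    ] [ 0.002  0.001 -0.602]
0.85 [-0.0278 -0.0776 -0.    ] [ 0.002  0.001 -0.702]
0.95 [-0.036  -0.0864 -0.0001] [ 0.002  0.001 -0.802]
1.05 [-0.045  -0.0943 -0.0001] [ 0.002  0.001 -0.902]
1.15 [-5.480e-02 -1.013e-01 -1.000e-04] [ 2.000e-03  1.000e-03 -1.002e+00]
1.25 [-6.520e-02 -1.072e-01 -1.000e-04] [ 2.000e-03  1.000e-03 -1.102e+00]
1.35 [-7.610e-02 -1.121e-01 -1.000e-04] [ 2.000e-03  1.000e-03 -1.202e+00]
1.45 [-8.750e-02 -1.158e-01 -1.000e-04] [ 0.002  0.002 -1.302]
1.55 [-9.920e-02 -1.184e-01 -1.000e-04] [ 0.002  0.002 -1.402]
1.65 [-1.111e-01 -1.199e-01 -1.000e-04] [ 0.002  0.002 -1.502]
```

View pics/g2.png

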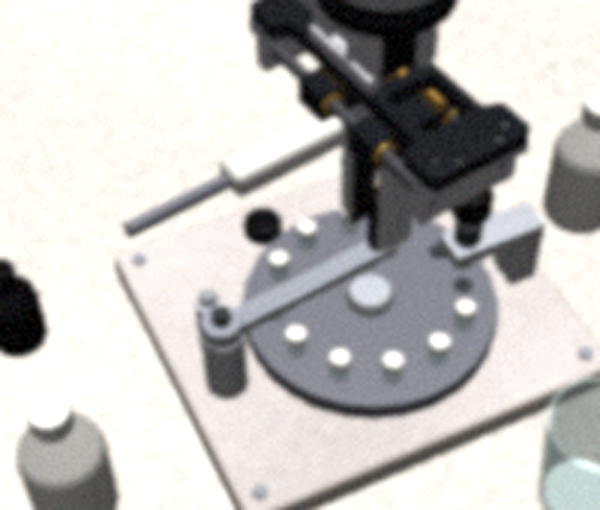

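The grip is caged between the fingers, with the bar running to (390,250) and the fingertips clear of it. Now I sweep along the arc.

```bash
python3 -m pendant '[{"claw":0.024,"delta_pos":[0,-0.0124,0],"rotation":[0,0,-0.1]},{"claw":0.024,"delta_pos":[-0.002,-0.0242,0],"rotation":[0,0,-0.2]},{"claw":0.024,"delta_pos":[-0.005,-0.0358,0],"rotation":[0,0,-0.3]},{"claw":0.024,"delta_pos":[-0.009,-0.0471,0],"rotation":[0,0,-0.4]},{"claw":0.024,"delta_pos":[-0.0142,-0.0579,0],"rotation":[0,0,-0.5]},{"claw":0.024,"delta_pos":[-0.0205,-0.0681,0],"rotation":[0,0,-0.6]},{"claw":0.024,"delta_pos":[-0.0278,-0.0776,0],"rotation":[0,0,-0.7]},{"claw":0.024,"delta_pos":[-0.036,-0.0864,0],"rotation":[0,0,-0.8]},{"claw":0.024,"delta_pos":[-0.045,-0.0943,0],"rotation":[0,0,-0.9]},{"claw":0.024,"delta_pos":[-0.045,-0.0943,0],"rotation":[0,0,-0.9]}]'; python3 - <<'E'
from h import *
st()
im=manip.camera("scene")
b=im[100:270,220:420][:,:,::-1]
cv2.imwrite("pics/g3.png",cv2.convertScaleAbs(cv2.resize(b,None,fx=3,fy=3,interpolation=cv2.INTER_CUBIC),alpha=1.8))
s=manip.read_state(); R0=Ro.from_euler('xyz',s["eef_rot"])
for q in np.arange(1.15,1.71,.1):
    d=R0.inv().apply(np.r_[grip(q),100]-s["eef_pos"])/1000
    R1=Ro.from_euler('xyz',[np.pi,0,YAW+q+np.pi/2]); print(round(q,2),d.round(4),(R0.inv()*R1).as_rotvec().round(3))
E
```

```text
clock: 4.38
eef_pos: [503.9, 8.2, 100.2]
eef_rot: [3.14, 0.002, 2.961]
wrist_force: [-0.4, -0.9, 1.0]
finger_gap: 23.9
t 4.38 pos [503.9   8.2 100.2] rot [3.140e+00 2.000e-03 2.961e+00] F [-0.4 -0.9  1. ] gap 23.9 j [-0.06  0.31  1.77  0.    1.06 -1.45]
1.15 [-0.0005 -0.012   0.0001] [ 0.001  0.002 -0.104]
1.25 [-0.0024 -0.0238  0.0001] [ 0.001  0.002 -0.204]
1.35 [-0.0054 -0.0354  0.0001] [ 0.001  0.002 -0.304]
1.45 [-0.0096 -0.0467  0.0001] [ 0.001  0.002 -0.404]
1.55 [-0.0148 -0.0575  0.0001] [ 0.001  0.002 -0.504]
1.65 [-0.0211 -0.0677  0.0001] [ 0.001  0.003 -0.604]
```

View pics/g3.png

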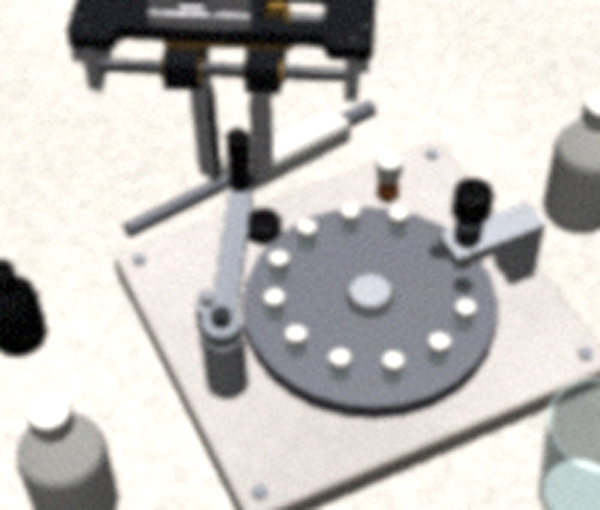

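The grip at (238,155) sits between the fingers at (205,130) and (262,140), and the bar is at about 1.05 rad. I'll carry on over the detent.

```bash
python3 -m pendant '[{"claw":0.024,"delta_pos":[-0.0005,-0.012,0],"rotation":[0,0,-0.1]},{"claw":0.024,"delta_pos":[-0.0024,-0.0238,0],"rotation":[0,0,-0.2]},{"claw":0.024,"delta_pos":[-0.0054,-0.0354,0],"rotation":[0,0,-0.3]},{"claw":0.024,"delta_pos":[-0.0096,-0.0467,0],"rotation":[0,0,-0.4]},{"claw":0.024,"delta_pos":[-0.0148,-0.0575,0],"rotation":[0,0,-0.5]},{"claw":0.024,"delta_pos":[-0.0198,-0.0657,0],"rotation":[0,0,-0.58]},{"claw":0.024,"delta_pos":[-0.0198,-0.0657,0],"rotation":[0,0,-0.58]},{"claw":0.024,"delta_pos":[-0.0198,-0.0657,0],"rotation":[0,0,-0.58]}]'; python3 - <<'E'
from h import *
st()
im=manip.camera("scene")
b=im[100:270,220:420][:,:,::-1]
cv2.imwrite("pics/g4.png",cv2.convertScaleAbs(cv2.resize(b,None,fx=3,fy=3,interpolation=cv2.INTER_CUBIC),alpha=1.8))
for q in (1.25,1.45,1.6): print(q,((proj("scene",[*grip(q),135])-[220,100])*3).round(0),((proj("scene",[*grip(q),88])-[220,100])*3).round(0))
E
```

```text
clock: 5.42
eef_pos: [511.4, -58.3, 100.1]
eef_rot: [3.14, 0.002, -2.746]
wrist_force: [-3.2, 6.5, 2.4]
finger_gap: 24.3
t 5.42 pos [511.4 -58.3 100.1] rot [ 3.140e+00  2.000e-03 -2.746e+00] F [-3.2  6.5  2.4] gap 24.3 j [-0.19  0.34  1.73  0.    1.07 -2.15]
1.25 [198. 136.] [203. 186.]
1.45 [161. 142.] [168. 192.]
1.6 [135. 150.] [143. 200.]
```

View pics/g4.png

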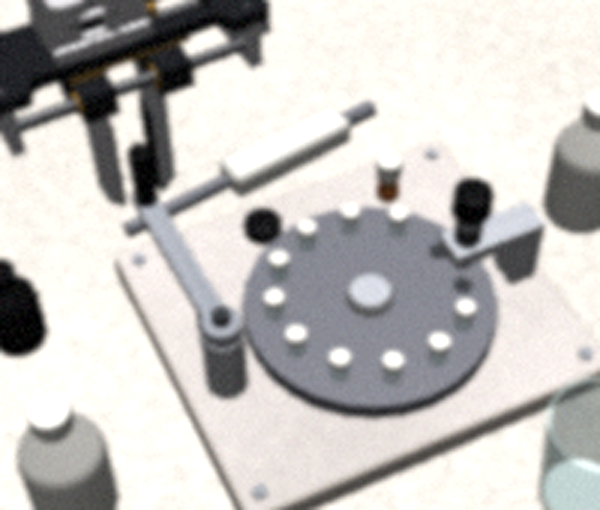

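The grip is at (140,150), close to the 1.60 projection of (135,150). The 7 N reaction is more than the detent can give, so the bar is at its end stop. I'll open, rise and confirm.

```bash
python3 -m pendant '[{"claw":0.044,"delta_pos":[0,0,0],"rotation":[0,0,0]},{"claw":0.044,"delta_pos":[0,0,0],"rotation":[0,0,0]},{"claw":0.044,"delta_pos":[0,0,-0.04],"rotation":[0,0,0]},{"claw":0.044,"delta_pos":[0,0,-0.08],"rotation":[0,0,0]},{"claw":0.044,"delta_pos":[0,0,-0.08],"rotation":[0,0,0]},{"claw":0.044,"delta_pos":[0,0,-0.08],"rotation":[0,0,0]}]'; python3 - <<'E'
from h import *
st()
im=manip.camera("scene")
b=im[100:270,220:420][:,:,::-1]
cv2.imwrite("pics/g5.png",cv2.convertScaleAbs(cv2.resize(b,None,fx=3,fy=3,interpolation=cv2.INTER_CUBIC),alpha=1.8))
for yaw in (2.6,2.9,3.14): row(*KN,180,yaw)
E
```

```text
clock: 6.22
eef_pos: [511.0, -58.4, 179.3]
eef_rot: [3.139, 0.002, -2.746]
wrist_force: [-0.0, -0.0, -0.0]
finger_gap: 43.8
t 6.22 pos [511.  -58.4 179.3] rot [ 3.139e+00  2.000e-03 -2.746e+00] F [-0. -0. -0.] gap 43.8 j [-0.19  0.24  1.65  0.    1.24 -2.15]
dpos [-0.1291  0.1765 -0.0005] rot [ 0.003 -0.001  0.937]
dpos [-0.1291  0.1765 -0.0005] rot [ 0.003 -0.     0.637]
dpos [-0.1291  0.1765 -0.0005] rot [0.003 0.    0.397]
```

View pics/g5.png

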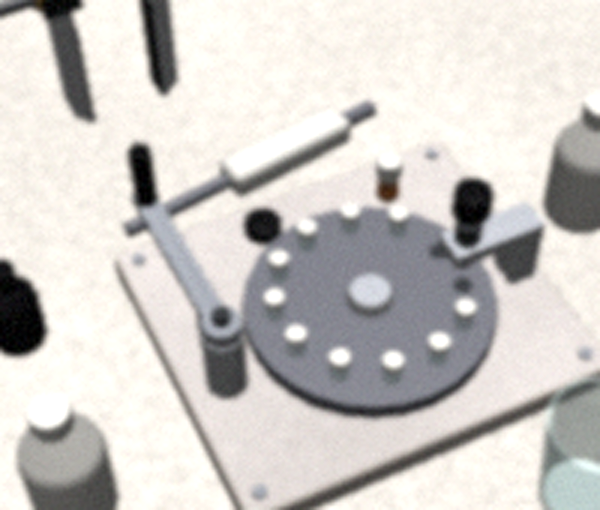

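The bar stayed put on release, with the grip at (138,150). Next I go over the knob with the jaws along carousel x.

```bash
python3 -m pendant '[{"claw":0.056,"delta_pos":[-0.129,0.1765,0],"rotation":[0,0,1.623]},{"claw":0.056,"delta_pos":[-0.129,0.1765,0],"rotation":[0,0,1.623]},{"claw":0.056,"delta_pos":[-0.129,0.1765,0],"rotation":[0,0,1.623]},{"claw":0.056,"delta_pos":[-0.129,0.1765,0],"rotation":[0,0,1.623]},{"claw":0.056,"delta_pos":[-0.129,0.1765,0],"rotation":[0,0,1.623]},{"claw":0.056,"delta_pos":[-0.129,0.1765,0],"rotation":[0,0,1.623]},{"claw":0.056,"delta_pos":[-0.129,0.1765,0],"rotation":[0,0,1.623]},{"claw":0.056,"delta_pos":[-0.129,0.1765,0],"rotation":[0,0,1.623]},{"claw":0.056,"delta_pos":[-0.129,0.1765,0],"rotation":[0,0,1.623]},{"claw":0.056,"delta_pos":[-0.129,0.1765,0],"rotation":[0,0,1.623]}]'; python3 - <<'E'
from h import *
row(*KN,102,YAW+np.pi/2)
im=manip.camera("scene")
b=im[70:270,220:460][:,:,::-1]
cv2.imwrite("pics/g6.png",cv2.convertScaleAbs(cv2.resize(b,None,fx=3,fy=3,interpolation=cv2.INTER_CUBIC),alpha=1.8))
st()
E
```

```text
clock: 7.52
eef_pos: [561.5, 154.1, 178.3]
eef_rot: [-3.14, -0.003, 1.915]
wrist_force: [0.1, -0.0, -0.6]
finger_gap: 56.1
dpos [-0.0003  0.0006  0.0763] rot [-0.001 -0.003  0.001]
t 7.58 pos [561.6 154.1 178.5] rot [-3.141e+00 -3.000e-03  1.918e+00] F [-0.3  0.6  0.1] gap 56.0 j [ 0.2   0.39  1.46  0.    1.29 -0.14]
```

View pics/g6.png

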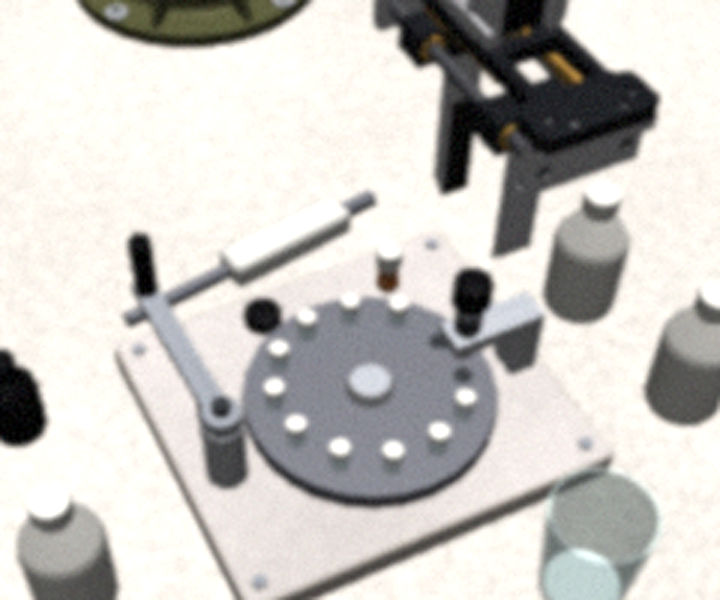

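The open fingers straddle the knob at (472,295). The bottles and the bar grip are clear. I descend and close.

```bash
python3 -m pendant '[{"claw":0.056,"delta_pos":[0,0.0005,0.04],"rotation":[0,0,0]},{"claw":0.056,"delta_pos":[0,0.0005,0.078],"rotation":[0,0,0]},{"claw":0.056,"delta_pos":[0,0.0005,0.078],"rotation":[0,0,0]},{"claw":0.056,"delta_pos":[0,0.0005,0.078],"rotation":[0,0,0]},{"claw":0.02,"delta_pos":[0,0.0005,0.078],"rotation":[0,0,0]},{"claw":0.02,"delta_pos":[0,0.0005,0.078],"rotation":[0,0,0]},{"claw":0.02,"delta_pos":[0,0.0005,0.078],"rotation":[0,0,0]},{"claw":0.02,"delta_pos":[0,0.0005,0.078],"rotation":[0,0,0]}]' 50; python3 - <<'E'
from h import *
st()
im=manip.camera("scene")
b=im[70:270,220:460][:,:,::-1]
cv2.imwrite("pics/g7.png",cv2.convertScaleAbs(cv2.resize(b,None,fx=3,fy=3,interpolation=cv2.INTER_CUBIC),alpha=1.8))
E
```

```text
clock: 8.57
eef_pos: [563.1, 154.8, 101.0]
eef_rot: [3.139, -0.003, 1.918]
wrist_force: [8.1, 4.1, -2.3]
finger_gap: 24.9
t 8.57 pos [563.1 154.8 101. ] rot [ 3.139e+00 -3.000e-03  1.918e+00] F [ 8.1  4.1 -2.3] gap 24.9 j [ 0.2   0.48  1.53  0.    1.13 -0.14]
```

View pics/g7.png

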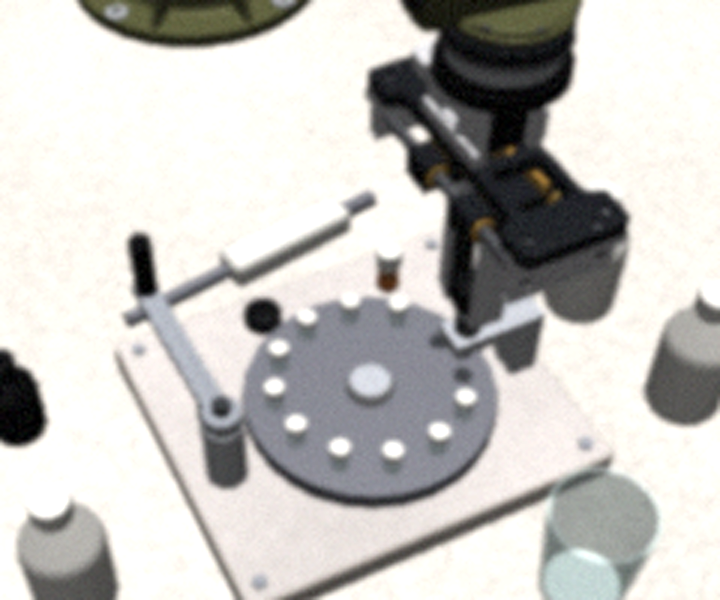

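The knob is gripped (gap 24.9 mm) with a 9 N side load, which the next call relieves by starting from the measured pose. I pull straight up in stages.

```bash
python3 -m pendant '[{"claw":0.018,"delta_pos":[0,0.0005,0],"rotation":[0,0,0]},{"claw":0.018,"delta_pos":[0,0.0005,0],"rotation":[0,0,0]},{"claw":0.018,"delta_pos":[0,0.0005,-0.003],"rotation":[0,0,0]},{"claw":0.018,"delta_pos":[0,0.0005,-0.006],"rotation":[0,0,0]},{"claw":0.018,"delta_pos":[0,0.0005,-0.009],"rotation":[0,0,0]},{"claw":0.018,"delta_pos":[0,0.0005,-0.012],"rotation":[0,0,0]},{"claw":0.018,"delta_pos":[0,0.0005,-0.012],"rotation":[0,0,0]}]' 60; python3 - <<'E'
from h import *
st()
E
```

```text
clock: 9.5
eef_pos: [563.2, 154.9, 112.7]
eef_rot: [3.14, -0.003, 1.918]
wrist_force: [-2.0, -1.5, -10.4]
finger_gap: 24.4
t 9.5 pos [563.2 154.9 112.7] rot [ 3.140e+00 -3.000e-03  1.918e+00] F [ -2.   -1.5 -10.4] gap 24.4 j [ 0.2   0.46  1.52  0.    1.16 -0.14]
```

The force is 10.4 N at 11.7 mm, which matches the spring exactly, so there is no slip. I continue to the stop.

```bash
python3 -m pendant '[{"claw":0.018,"delta_pos":[0,0,-0.0015],"rotation":[0,0,0]},{"claw":0.018,"delta_pos":[0,0,-0.003],"rotation":[0,0,0]},{"claw":0.018,"delta_pos":[0,0,-0.0045],"rotation":[0,0,0]},{"claw":0.018,"delta_pos":[0,0,-0.0052],"rotation":[0,0,0]},{"claw":0.018,"delta_pos":[0,0,-0.0052],"rotation":[0,0,0]}]' 60; python3 - <<'E'
from h import *
st()
E
```

```text
clock: 10.12
eef_pos: [563.1, 154.9, 117.1]
eef_rot: [3.141, -0.003, 1.918]
wrist_force: [5.0, 1.4, -23.2]
finger_gap: 25.1
t 10.12 pos [563.1 154.9 117.1] rot [ 3.141e+00 -3.000e-03  1.918e+00] F [  5.    1.4 -23.2] gap 25.1 j [ 0.2   0.46  1.52  0.    1.17 -0.14]
```

At 16.1 mm of travel the force is 23 N, against 12 N from the spring alone, so the pin is on its hard stop. I'll check that it holds and look at the whole scene.

```bash
python3 - <<'E'
from h import *
im=manip.camera("scene"); t=manip.camera("top"); 
for i in range(8): manip.camera("top")
st()
b=np.vstack([im[60:280,160:480],t[110:310,190:510]])[:,:,::-1]
cv2.imwrite("pics/g8.png",cv2.convertScaleAbs(cv2.resize(b,None,fx=1.4,fy=1.4,interpolation=cv2.INTER_CUBIC),alpha=1.8))
E
```

```text
t 10.62 pos [563.1 154.9 117.1] rot [ 3.141e+00 -3.000e-03  1.918e+00] F [  6.    1.2 -24. ] gap 24.8 j [ 0.2   0.46  1.52  0.    1.17 -0.14]
```

View pics/g8.png

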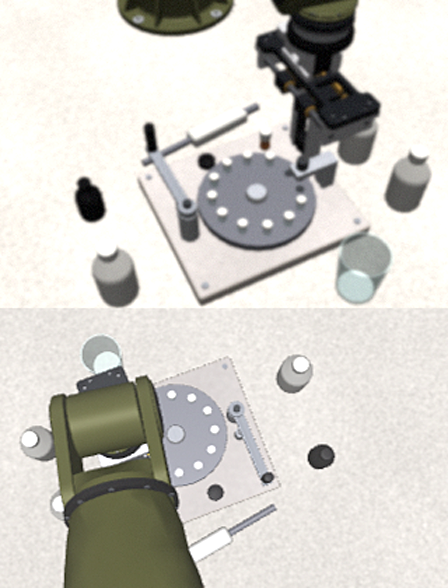

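In the lower (top) view the bar is clear of the disc, from the hinge at (236,410) to the grip at (267,478). The bystanders that can be seen look unmoved. One last check of the bar angle, then I hand in.

```bash
python3 - <<'E'
from h import *
g=at("top",190+267/1.4,110+478/1.4-220,135); v=g[:2]-H; print(g.round(1),"bar",np.arctan2(-v[0],v[1])-YAW)
st()
E
```

```text
[507.1 -52.5 135. ] bar 1.561657843057247
t 10.62 pos [563.1 154.9 117.1] rot [ 3.141e+00 -3.000e-03  1.918e+00] F [  6.    1.2 -24. ] gap 24.8 j [ 0.2   0.46  1.52  0.    1.17 -0.14]
```

```bash
python3 -c "
from cell import manip
print(manip.sign_off())"
```

```text
the job is handed in; nothing more can be done
None
```

The carousel is ready. I swung the hold-down bar to its end detent first, then pulled the index pin fully back. I handed the job in at 10.6 s with the gripper still holding the knob.

- **Bar:** At the end of the sweep the reaction was 7 N, more than the detent's 4 N, so the bar was at its end stop. It stayed there when released. The last top view measures about 1.56 rad instead of 1.60, but that is about 2 px of hand-read error, and it is well past the 1.45 crest.
- **Pin:** The knob came up 16.1 mm with no sign of slipping. At 11.7 mm the pull was 10.4 N, as the spring should give. At the end it held steady for 0.5 s at 24 N, above the spring's 12 N, so the pin is on its hard stop. The grip is set to 60 N, with a remaining side load of about 6 N.
- **Bystanders:** Those visible in the last pictures look unmoved by eye; I did not re-measure them. The arm hid part of the top view and one bottle was partly hidden in the scene view. No unexpected contact force showed in the readings between moves.

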